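Zero the scale, then bring the loaded weighing pan to the open jar

TASK

Wake and zero the battery-free kitchen scale, with the loaded pan still standing on it, by twisting its start knob clockwise to the stop and letting go so that it springs back. Then lift the pan off by its handle and, keeping it level so that the walnut stays in the middle of the dish, turn it a quarter turn so that its pouring lip points at the open jar of walnuts and comes to stand over the jar's mouth, a few centimetres above it. Finish holding the pan still there, level and ready to tip, touching neither the jar nor the scale with it, and leave the two jars and the brass weight where they stand.

Things in the scene. Friction and masses are not known exactly. Their poses are not given: they have to be found in the camera images.
- scale_seat (a point): Centre of the top of the scale's round steel platform, 44 mm above the worktop. A locating ring on it, 3 mm high, 100 mm inside, holds the pan's foot with about 4 mm of play. The scale is off-white, 220 x 230 mm (x, y), deck 30 mm high, fixed. Its x points from the control side (edge at -135 mm, toward the robot) to its back, y left, z up. Knob at x -98, y -85 mm from here; display at y +66 mm.
- start_knob_grip (a point): Start knob on the scale's deck: black upright bar 10 mm thick, 38 mm long, 40 mm high, turning about a vertical axis; orange mark on top; flange 39 mm across, 4 mm high under it. This point is on the axis at the height to grip, 58 mm above the worktop, 28 mm above the deck, 12 mm below the bar's top. The bar lies along this frame's x (the scale's x at rest); flat sides face +y and -y.
- start_knob (a joint): Angle of the start knob in rad: 0 at rest, growing clockwise seen from above, hard stop at 1.22 (70 degrees). A spring drives it back to 0 when let go: torque 0.03 N m at rest, 0.15 N m at the stop.
- pan_handle (a point): Grip centre of the handle of the steel weighing pan (about 0.13 kg) on the scale: straight black bar 14 mm thick (this frame's y), 20 mm high (z), 88 mm long, from 78 to 166 mm from the dish's axis; this point is 115 mm from that axis, 80 mm above the worktop, 50 mm above the deck. The pan's x points from handle to pouring lip, z up; at first x is the scale's x within 6 degrees.
- pan_dish (a point): Bottom of the pan's dish, on its axis: 115 mm along the pan's x from the handle point and 27.5 mm below it; 8.5 mm above the pan's flat foot (92 mm across). The dish is a shallow spherical hollow (radius of curvature 160 mm) out to 50 mm, then a flank up to a rim 66 mm from the axis, 22 mm above this point.
- pan_lip (a point): Tip of the pan's pouring lip: 79 mm along the pan's x from the dish's axis, 15 mm above the bottom of the dish, 23.5 mm above the pan's foot (the foot is the lowest part of the pan).
- walnut_center (a point): Centre of the walnut in shell, a rough ball 34 mm across, about 14 g, which lies loose in the dish and can roll.
- nut_jar_mouth (a point): Centre of the mouth of the open glass jar of walnuts (no lid), level with its rim, 116 mm above the worktop; opening 94 mm across. The jar is 104 mm across, loose, 0.55 kg. It stands to the left or the right of the scale, about 250 mm from the platform's centre, square to the scale's side within about 4 degrees.
- closed_jar_top (a point): Bystander: glass jar of dry goods with a wooden lid on, 108 mm across, 143 mm high, on the other side of the scale from the open jar. This point is the centre of its lid's top.
- nut_jar: The same open jar; origin at the centre of its underside.
- closed_jar: The same closed jar; origin at the centre of its underside.
- check_weight: Bystander: small brass weight with a knob, 31 mm across, 36 mm high, on the worktop at the left of the scale's controls; origin at the centre of its underside.
- scale: The scale's body; origin on the worktop under the platform's centre, axes as the scale seat.
- pan: The pan; origin at the centre of the underside of its foot, axes as the handle point (x to the lip, z up).
Mind the look-alikes: they are no part of the job. Leave any orange or purple look-alike of the part that bears walnut_center alone.

How it is judged:
On the way, in this order (a step that is already met when the one before it is completed fails the run):
1. the start knob is twisted to its stop while the pan stands on the scale (value of joint start_knob above 1.1 rad and distance between pan_dish and scale_seat below 0.018 m), for 0.1 s.
2. the knob is let go and has sprung back, the pan still on the scale (value of joint start_knob below 0.1 rad and contact force between the fingers and start_knob below 0.1 N and distance between pan_dish and scale_seat below 0.018 m), for 0.2 s.
3. the pan is lifted clear of the scale with the walnut in the middle of the dish (height (world z) of pan_dish above 0.085 m and contact force between pan and scale below 0.1 N and horizontal distance between walnut_center and pan_dish below 0.03 m), for 0.2 s.
At the end, for the whole second after the job is handed in: Gripper holds the pan, still, carried by nothing else: lip within 35 mm of the open jar's mouth centre (from above), 10-90 mm above the rim; a quarter turn from square on the scale within 0.3 rad, level within 0.12 rad; walnut within 25 mm of mid-dish; knob below 0.1; jars, weight within 20 mm (horizontal distance between pan_lip and nut_jar_mouth below 0.035 m and z of pan_lip in the frame of nut_jar between 0.126 and 0.206 m and angle between the x axis of pan and the y axis of scale, either way round below 0.3 rad and angle between pan's own z axis and vertical below 0.12 rad and horizontal distance between walnut_center and pan_dish below 0.025 m and z of walnut_center in the frame of pan_dish between 0.01 and 0.03 m and linear speed of pan below 0.03 m/s and contact force between the fingers and pan above 1 N and contact force between pan and nut_jar below 0.2 N and contact force between pan and scale below 0.2 N and contact force between pan and closed_jar below 0.2 N and value of joint start_knob below 0.1 rad and distance of each of nut_jar, closed_jar, check_weight from where it was at the start of the episode below 0.02 m); the arm keeps its last pose, push and grip.
It fails at once if the walnut rolls out of the middle of the dish (over 45 mm from its axis) (horizontal distance between walnut_center and pan_dish above 0.045 m).
It fails at once if the pan is tipped by more than 15 degrees (angle between pan's own z axis and vertical above 0.26 rad).
It fails at once if a jar or the brass weight is moved by more than 20 mm (distance of any of nut_jar, closed_jar, check_weight from where it was at the start of the episode above 0.02 m).
It fails at once if a jar is tipped (angle between any of nut_jar, closed_jar's own z axis and vertical above 0.2 rad).
It also fails if it takes over 58 s, if anything falls off the work surface, if the arm or the gripper's body presses on something with over 40 N, if the wrist force passes 120 N, or if a joint passes its speed limit or range.

ROBOT

A 7-joint arm with a two-finger parallel gripper is mounted at the origin on a cart in front of the work surface, level with it; the furniture and walls round the work are solid. World frame = base frame: x ahead of the robot, y to its left, z up, the work surface at z = 0. Lengths are in m, angles in rad, forces in N, time in s.
With the tool pointing down it reaches from about 0.4 to 0.85 m from the base axis. Payload 10.4 kg.
Tool frame: the origin (TCP) lies midway between the tips of the shut fingers; the grasp point (between the pads) lies 19 mm behind it; z points along the fingers, y is the line along which they close (so a half turn about z gives the same grasp; the last joint's range is limited). The gripper opens to 87 mm and grips with 3 to 60 N. Pads are 19 mm wide; open, the fingers measure 117 mm over their backs; the gripper's body (75 mm by 190 mm) begins 51 mm behind the grasp point.
Start: joints at [1.125, 0.332, -0.065, 1.46, 0.022, 1.35, -0.088], TCP at [0.256, -0.57, 0.223] pointing down, gripper open.
Joint ranges: [-2.6, 2.6], [-0.5, 2.12], [-1.47, 1.34], [0.16, 2.42], [-1.27, 4.41], [0.06, 2.06], [-2.6, 2.6]. Speed limits (rad/s): [2.22, 2.22, 2.79, 2.79, 3.14, 3.14, 3.14].

INTERFACE

Orientations are given as a unit quaternion [x, y, z, w].
In Python, from bench import r gives the robot as it stands.
- The arm moves only by the tool carry_out, never from a script. Its argument "steps" is a list that holds one entry, the list of rows, each a list of 6 numbers: the shift along the tool's x, y, z in cm, then the turn, a rotation vector about the tool's x, y, z in rad. In form: [[[dx, dy, dz, wx, wy, wz], ...]]. A call has 1 to 20 rows; each row is the pose to reach, as a shift and turn from the pose commanded when the call began, along the tool's axes at that moment; what a row does not reach only later rows make up. A row lasts 1/12 s, in which the tool goes at most 41.7 mm and 7.16 degrees, less where a joint would pass 70% of its speed; a pose out of reach is approached as far as the arm can. A call with a gripper value outside its range is refused whole. "hand" is the closure, from -1 (fully open) to 1 (shut), set as the call begins (left out, the last holds). The fingers move at their own pace and stop on an object; "squeeze" is the grip in N (left out, the last holds). Time passes only in rows, so rows that repeat a pose let the fingers close. It gives the time, the measured TCP pose, the force, the opening and the grip force at its end, in the units of the state.
- r.read_state(): the state, without advancing time (a new reading comes with each control period).
- r.camera(name): name is "scene" or "top"; returns the picture (400x640x3 uint8, red, green, blue); there is no depth.
- r.camera_params(name): a dict with "fx", "fy", "cx", "cy" (pixels), "D" ([k1, k2, p1, p2, k3] as OpenCV has them; the pictures are not rectified), "view" (4x4, takes a point from world to camera coordinates). Camera axes: x right, y up, looking along -z (the intrinsics and any distortion apply to the point x, -y, -z); pixel columns grow to the right and rows downward; lengths in m; the calibration is good to about 2 mm. A picture is of the moment at which its call begins. camera_params takes no time and is no camera call.
- r.close_job(): hands the job in; it is judged then, once.
The state is a dict: "time": time; "joint_positions": joint angles; "joint_vel": joint speeds; "joint_torque": joint torques, N m; "ee_pos": TCP position; "eef_rot": TCP orientation; "ft_force": force on the tool from outside, world axes, zero at the start; "torque": the same for the moment, N m; "width": finger opening in m; "grip_force": force on a finger pad.
Only numpy, scipy, OpenCV 4.12 (cv2) and the standard library are available. Lean on these libraries where they do the work, as an engineer would, in place of code of your own. Each camera call takes 0.05 s, during which the arm holds its last target. There are 200 camera calls.

## Working session

There is one attempt and no reset: what is moved stays moved. The work goes in short steps, Python scripts to look and compute and a tool call to move; the robot and the scene stay as the last step left them, time stands still between calls to the robot, and variables do not carry over. Pictures are saved under pics/ and viewed, at most 10 in all, crops included, and the job is handed in when it is done.

Besides the shell and the picture viewer there is one more tool, called after "Request:" by a JSON object that holds its "op" and its "data", one argument or row to a line. carry_out: Moves the arm, as the interface text tells. Its arguments: {"type":"object","properties":{"steps":{"type":"array","items":{"type":"array","items":{"type":"array","items":{"type":"number"}}}},"hand":{"type":"number"},"squeeze":{"type":"number"}},"required":["steps"]}

```bash
mkdir -p pics; ls
python3 - <<'E'
from bench import r
import cv2, numpy as np
for n in("scene","top"):
    im=r.camera(n); cv2.imwrite(f"pics/{n}0.png",im[...,::-1]); p=r.camera_params(n); print(n,{k:np.round(v,4).tolist() for k,v in p.items()})
print(r.read_state())
E
```

```text
pics
scene {'fx': 368.6257, 'fy': 368.6257, 'cx': 321.4267, 'cy': 188.348, 'D': [0.0216, 0.0, 0.0, 0.0, 0.0], 'view': [[-0.6776, -0.7354, -0.0082, 0.4082], [0.4463, -0.4201, 0.7902, -0.3213], [-0.5845, 0.5318, 0.6128, -0.6129], [0.0, 0.0, 0.0, 1.0]]}
top {'fx': 451.331, 'fy': 451.331, 'cx': 320.3992, 'cy': 194.91, 'D': [-0.0646, 0.0, 0.0, 0.0, 0.0], 'view': [[-0.0105, -0.9999, 0.0019, 0.0752], [0.9865, -0.0101, 0.1635, -0.5593], [-0.1635, 0.0036, 0.9865, -1.0048], [0.0, 0.0, 0.0, 1.0]]}
{'time': 0.1, 'joint_positions': array([ 1.12543116,  0.33283111, -0.06467737,  1.4608273 ,  0.0215413 ,
        1.34986608, -0.08853263]), 'joint_vel': array([-0.00193966, -0.00183022,  0.00028282, -0.0012987 , -0.00059439,
       -0.00064505,  0.00062981]), 'joint_torque': array([ 1.95471526e-03, -6.24543643e+01,  2.51463050e-02, -3.90720463e+01,
       -6.13281084e-02,  3.66650673e-02,  4.93530388e-05]), 'ee_pos': array([ 0.25629867, -0.56967624,  0.22183374]), 'eef_rot': array([ 9.77746650e-01,  2.09788236e-01, -1.31671305e-04, -6.05988417e-04]), 'ft_force': array([-0.26590125, -0.003342  , -1.06608414]), 'torque': array([ 0.01464411, -0.02255322, -0.03877033]), 'grip_force': 0.0, 'width': 0.08712109483690417}
```

View pics/scene0.png

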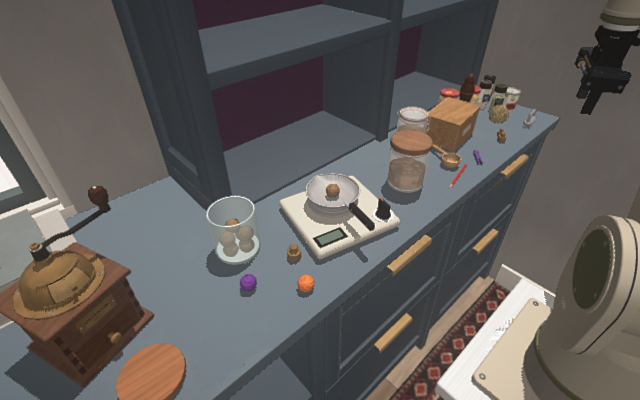

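View pics/top0.png

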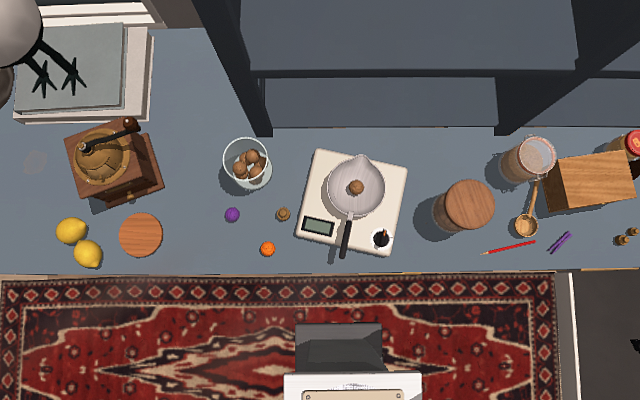

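The open walnut jar is at top-view (246,165), left of the scale. The scale and pan are near (352,200), the handle at (346,235), the knob at (381,238) and the closed jar at (470,205). The walnut to keep is the brown one in the dish at (355,187). The orange ball (267,249) and the purple ball (232,214) on the worktop are look-alikes, and the right-hand jar (535,155) is clutter. An enlarged crop will confirm this while I measure.

```bash
cat > h.py <<'E'
import numpy as np, cv2
def ray(p,uv):
    K=np.array([[p['fx'],0,p['cx']],[0,p['fy'],p['cy']],[0,0,1.]])
    n=cv2.undistortPoints(np.array(uv,float).reshape(-1,1,2),K,np.array(p['D'],float)).reshape(-1,2)
    V=np.array(p['view']);R=V[:3,:3];c=-R.T@V[:3,3]
    return c,np.c_[n[:,0],-n[:,1],-np.ones(len(n))]@R
def plane(p,uv,z):
    c,d=ray(p,uv); return c+d*((z-c[2])/d[:,2])[:,None]
def proj(p,X):
    K=np.array([[p['fx'],0,p['cx']],[0,p['fy'],p['cy']],[0,0,1.]])
    V=np.array(p['view']);c=np.atleast_2d(X)@V[:3,:3].T+V[:3,3]
    return cv2.projectPoints((c*[1,-1,-1]).reshape(-1,1,3),np.zeros(3),np.zeros(3),K,np.array(p['D'],float))[0].reshape(-1,2)
E
python3 - <<'E'
from bench import r
from h import *
p=r.camera_params("top"); im=cv2.imread("pics/top0.png")
hsv=cv2.cvtColor(im,cv2.COLOR_BGR2HSV)
roi=np.zeros(im.shape[:2],np.uint8); roi[140:265,285:415]=255
def big(m):
    cs=cv2.findContours(m,cv2.RETR_EXTERNAL,cv2.CHAIN_APPROX_NONE)[0]; return sorted(cs,key=cv2.contourArea)[::-1]
m=(((hsv[...,2]>150)&(hsv[...,1]<60)).astype(np.uint8)*255)&roi
c=cv2.convexHull(big(m)[0])[:,0]
X=plane(p,c,0.03)[:,:2].astype(np.float32)
print("scale rect",cv2.minAreaRect(X))
dk=((hsv[...,2]<50).astype(np.uint8)*255)&roi
for q in big(dk)[:5]:
    print(cv2.boundingRect(q),cv2.contourArea(q),cv2.minAreaRect(q))
og=((hsv[...,0]<25)&(hsv[...,1]>120)&(hsv[...,2]>90)).astype(np.uint8)*255&roi
for q in big(og)[:5]: print("or",cv2.boundingRect(q),cv2.contourArea(q))
cv2.imwrite("pics/c1.png",cv2.resize(im[125:270,210:420],None,fx=3.8,fy=3.8,interpolation=cv2.INTER_CUBIC))
E
```

```text
scale rect ((0.5521425008773804, -0.006296783685684204), (0.2264447957277298, 0.22518840432167053), 76.32271575927734)
(301, 216, 33, 21) 395.0 ((317.1639404296875, 225.8032989501953), (30.462230682373047, 14.314958572387695), 13.240520477294922)
(339, 221, 12, 38) 166.0 ((344.5926513671875, 239.34217834472656), (6.082612037658691, 37.99490737915039), 9.865806579589844)
(373, 230, 16, 17) 139.5 ((380.862060546875, 238.8448486328125), (14.575016021728516, 14.312403678894043), 66.80140686035156)
(285, 220, 1, 1) 0.0 ((285.0, 220.0), (0.0, 0.0), 0.0)
or (350, 180, 14, 14) 123.0
or (285, 208, 5, 12) 31.0
or (383, 230, 3, 6) 5.5
```

View pics/c1.png

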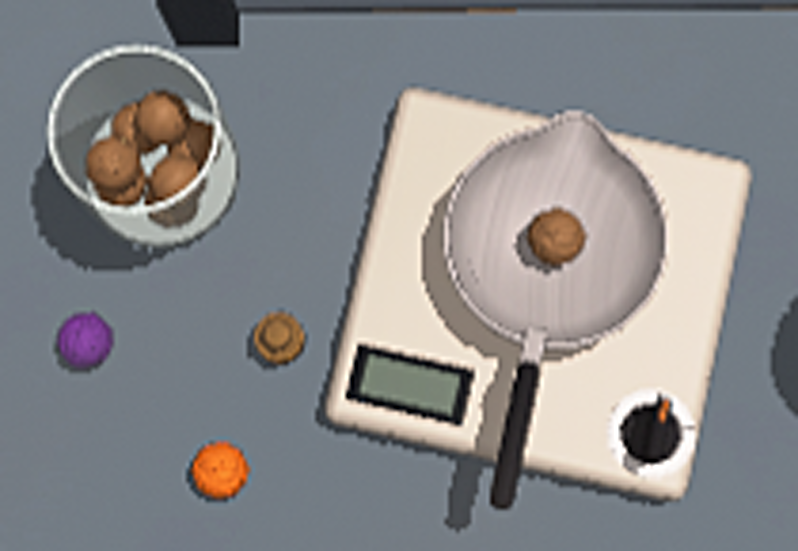

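The crop confirms it: pan with the brown walnut at crop (556,237), handle from (527,365) to (503,505), knob with orange mark at (652,432), open jar rim centred at about (134,129), and the purple and orange balls loose on the worktop. Next I'll compute the positions and cross-check them in the scene view.

Run:
```python
from bench import r
from h import *
p=r.camera_params("top"); ps=r.camera_params("scene")
f=lambda a:np.array(a)/3.8+[210-.5+.5/3.8,125-.5+.5/3.8]
def circ(P):
    A=np.c_[2*P[:,:2],np.ones(len(P))];s=np.linalg.lstsq(A,(P[:,:2]**2).sum(1),rcond=None)[0]
    return s[:2],np.sqrt(s[2]+s[:2]@s[:2])
print("cam",ray(p,[[0,0]])[0])
jar=f([[50,128],[218,128],[134,46],[134,211],[75,70],[193,70],[75,188],[194,187]])
print("jar",circ(plane(p,jar,.116)))
pan=f([[445,235],[666,235],[500,342],[600,335],[460,290],[652,290],[470,172],[640,168]])
print("pan rim",circ(plane(p,pan,.0745)))
fl=f([[610,432],[694,432],[652,392],[652,475]])
print("flange",circ(plane(p,fl,.034)))
print("knob mid top",plane(p,f([[652,428]]),.07), "mark",plane(p,f([[660,412]]),.07))
h=plane(p,f([[503,505],[527,365]]),.085);d=h[1]-h[0];print("handle",h,np.linalg.norm(d),np.degrees(np.arctan2(d[1],d[0])))
lip=plane(p,f([[575,113]]),.0675);print("lip",lip)
print("walnut",plane(p,f([[556,237]]),.0695))
corn=plane(p,f([[408,88],[750,160],[683,500],[322,425]]),.03);print("corners",corn[:,:2].tolist(),np.linalg.norm(np.diff(corn,axis=0),axis=1), [np.degrees(np.arctan2(*(a[1::-1]))) for a in (corn[0]-corn[3],corn[1]-corn[2])])
# scene reprojection overlay
im=cv2.imread("pics/scene0.png")
y=np.radians(-13.7);x_=np.array([np.cos(y),np.sin(y),0]);y_=np.array([-x_[1],x_[0],0])
S=np.array([.5764,-.0122,0]);k=S-.098*x_-.085*y_
for P,c in[(k+[0,0,.07],(0,255,0)),(k+[0,0,.034],(0,255,255))]+[(a,(0,0,255)) for a in h]+[(lip[0],(255,0,0))]:
    u=np.round(proj(ps,P)[0]*4).astype(int); print(u/4)
c0=im[160:260,190:410];s=cv2.resize(c0,None,fx=3.6,fy=3.6,interpolation=cv2.INTER_CUBIC)
t=np.linspace(0,6.28,200)
jc=circ(plane(p,jar,.116))[0]; pc=circ(plane(p,pan,.0745))[0]
def dot(P,c,rad=3):
    for u in proj(ps,P): cv2.circle(s,tuple(int(v) for v in (u-[190,160]+.5)*3.6),rad,c,-1)
dot(np.c_[jc[0]+.05*np.cos(t),jc[1]+.05*np.sin(t),0*t+.116],(0,0,255),1)
dot(np.c_[pc[0]+.066*np.cos(t),pc[1]+.066*np.sin(t),0*t+.0745],(0,0,255),1)
dot(k+[0,0,.07],(0,255,0));dot(k+[0,0,.034],(0,255,255));dot(h,(0,0,255));dot(lip,(255,0,0))
cv2.imwrite("pics/c2.png",s)
```

```text
cam [0.38824948 0.07320861 1.08257893]
jar (array([0.63187924, 0.23533082]), np.float64(0.04913509040642133))
pan rim (array([ 0.57138344, -0.0108001 ]), np.float64(0.06612084994399477))
flange (array([ 0.45754249, -0.07080899]), np.float64(0.025546681614099086))
knob mid top [[ 0.45831494 -0.06593006  0.07      ]] mark [[ 0.46770903 -0.07096657  0.07      ]]
handle [[0.41386026 0.02364191 0.085     ]
 [0.49489721 0.00816823 0.085     ]] 0.08250103772810834 -10.810274307187916
lip [[ 0.65069902 -0.0254687   0.0675    ]]
walnut [[ 0.57358988 -0.01186151  0.0695    ]]
corners [[0.6777174557375236, 0.07631640379065663], [0.6289571155788842, -0.1388599956787794], [0.41695119042475715, -0.0890498969457206], [0.4651235558411352, 0.13102876919952616]] [0.22063194 0.21777869 0.22528914] [np.float64(-14.432239871608973), np.float64(-13.221658713836208)]
[383.5 201. ]
[382.25 212.5 ]
[372.5 225.5]
[350.25 204.25]
[315.75 175.75]
```

View pics/c2.png

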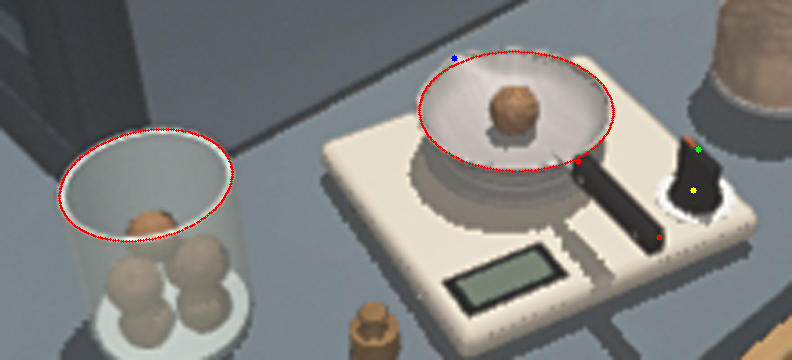

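The reprojected jar rim, pan rim, knob and handle match the scene view to within a couple of mm. I'll refine the handle line from the dark mask and work out the first move, to above the knob.

```bash
cat >> h.py <<'E'
from scipy.spatial.transform import Rotation as R
def row(r,xyz,yaw):
    s=r.read_state(); C=R.from_quat(s['eef_rot'])
    T=R.from_euler('z',yaw)*R.from_quat([1,0,0,0])
    d=C.inv().apply(np.array(xyz)-s['ee_pos'])*100; w=(C.inv()*T).as_rotvec()
    print(np.round(d,2).tolist(),np.round(w,3).tolist())
def show(r):
    s=r.read_state(); x=R.from_quat(s['eef_rot']).as_matrix()
    print("t",round(s['time'],2),"tcp",np.round(s['ee_pos'],4),"yaw",round(np.arctan2(x[1,0],x[0,0]),3),"zax",np.round(x[:,2],3),"q",np.round(s['joint_positions'],2),"F",np.round(s['ft_force'],1),"w",round(s['width'],4),"g",round(s['grip_force'],1))
E
python3 - <<'E'
from bench import r
from h import *
for n,(y0,y1,x0,x1) in {"top":(221,259,336,356),"scene":(196,234,346,378)}.items():
    im=cv2.imread(f"pics/{n}0.png").astype(float).mean(2); m=(im<60); m[:y0]=0;m[y1:]=0;m[:,:x0]=0;m[:,x1:]=0
    if n=="scene":
        yy,xx=np.nonzero(m); 
    yy,xx=np.nonzero(m); P=plane(r.camera_params(n),np.c_[xx,yy],.09 if n=="top" else .083)[:,:2]
    c=P.mean(0);d=np.linalg.svd(P-c)[2][0];d*=np.sign(d[0]);t=(P-c)@d;nrm=(P-c)@[-d[1],d[0]]
    print(n,len(xx),c,np.degrees(np.arctan2(d[1],d[0])),t.min(),t.max(),nrm.min(),nrm.max(),"y at .458",c[1]+d[1]/d[0]*(.458-c[0]))
show(r); row(r,[.458,-.071,.2],2.9025)
E
```

```text
top 226 [0.45242356 0.01713351] -12.85881659616234 -0.04115312652754794 0.04291300187346475 -0.007221406697398232 0.006959543584285732 y at .458 0.015860556829003458
scene 219 [0.45240272 0.01675569] -13.308896394306307 -0.04479265533915672 0.04730159268481245 -0.03948402088914152 0.011373118384298062 y at .458 0.015431628450726926
t 0.1 tcp [ 0.2563 -0.5697  0.2218] yaw 0.423 zax [-0.001  0.001 -1.   ] q [ 1.13  0.33 -0.06  1.46  0.02  1.35 -0.09] F [-0.3 -0.  -1.1] w 0.0871 g 0.0
[38.85, -37.2, 2.23] [-0.001, -0.002, -2.48]
```

Request:
{"op": "carry_out", "data": {
  "steps": [
    [[2,-2,1.0,0,0,-0.12],[4.5,-4.3,1.5,0,0,-0.25],[7,-6.6,2.2,0,0,-0.37],[9.5,-9,2.2,0,0,-0.5],[12,-11.4,2.2,0,0,-0.62],[14.5,-13.8,2.2,0,0,-0.74],[17,-16.2,2.2,0,0,-0.87],[19.5,-18.6,2.2,0,0,-0.99],[22,-21,2.2,0,0,-1.12],[24.5,-23.4,2.2,0,0,-1.24],[27,-25.8,2.2,0,0,-1.36],[29.5,-28.2,2.2,0,0,-1.49],[32,-30.6,2.2,0,0,-1.61],[34,-32.5,2.2,0,0,-1.74],[36,-34.5,2.2,0,0,-1.86],[37.5,-36,2.2,0,0,-1.98],[38.8,-37.2,2.2,0,0,-2.11],[38.8,-37.2,2.2,0,0,-2.23],[38.8,-37.2,2.2,0,0,-2.35],[38.8,-37.2,2.2,0,0,-2.48]]
  ],
  "hand": 0.0
}}

```text
time: 1.77
ee_pos: [0.4575, -0.0711, 0.2003]
eef_rot: [0.118, 0.993, -0.0, -0.0]
ft_force: [0.5, 0.5, 0.5]
width: 0.0435
grip_force: 0.0
```

Run:
```python
from bench import r
from h import *
show(r); row(r,[.458,-.071,.041],2.9025)
```

```text
t 1.77 tcp [ 0.4575 -0.0711  0.2003] yaw 2.905 zax [-0.001  0.    -1.   ] q [ 0.69  0.02 -0.63  1.87  0.01  1.25  1.38] F [0.5 0.5 0.5] w 0.0435 g 0.0
[-0.05, 0.03, 15.93] [-0.0, -0.001, 0.002]
```

Request:
{"op": "carry_out", "data": {
  "steps": [
    [[0,0,2,0,0,0],[0,0,4,0,0,0],[0,0,6,0,0,0],[0,0,8,0,0,0],[0,0,9.5,0,0,0],[0,0,11,0,0,0],[0,0,12.2,0,0,0],[0,0,13.2,0,0,0],[0,0,14.2,0,0,0],[0,0,15,0,0,0],[0,0,15.5,0,0,0],[0,0,15.9,0,0,0],[0,0,15.9,0,0,0]]
  ]
}}

```text
time: 2.85
ee_pos: [0.4574, -0.0715, 0.041]
eef_rot: [0.122, 0.993, 0.0, -0.0]
ft_force: [-0.8, -0.3, -0.0]
width: 0.0437
grip_force: 0.0
```

Run:
```python
from bench import r
from h import *
show(r)
im=r.camera("scene")[...,::-1]; cv2.imwrite("pics/c3.png",cv2.resize(im[100:260,230:430],None,fx=3.7,fy=3.7,interpolation=cv2.INTER_CUBIC))
```

```text
t 2.85 tcp [ 0.4574 -0.0715  0.041 ] yaw 2.898 zax [-0.001  0.    -1.   ] q [ 0.63  0.23 -0.62  2.04  0.17  0.92  1.25] F [-0.8 -0.3 -0. ] w 0.0437 g 0.0
```

View pics/c3.png

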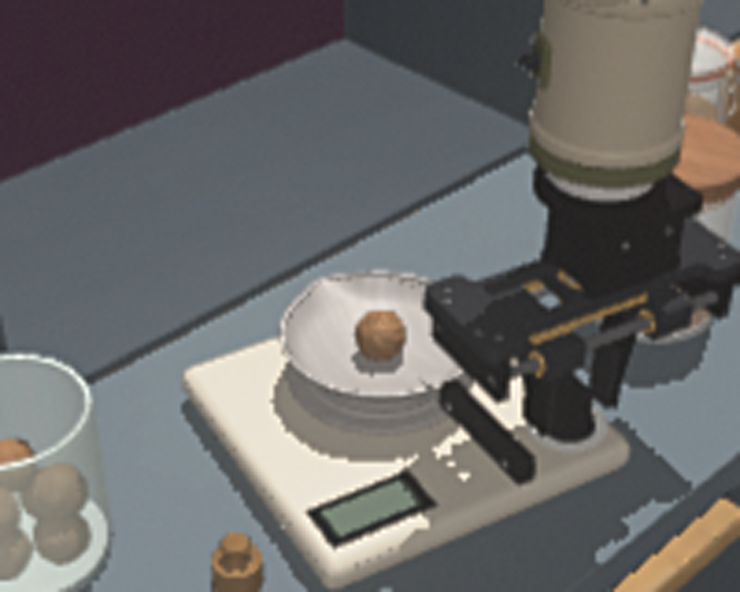

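The fingers straddle the knob at crop (560,400), clear of the handle, and the pan is undisturbed. I'll close on the knob.

Request:
{"op": "carry_out", "data": {
  "steps": [
    [[0,0,0,0,0,0],[0,0,0,0,0,0],[0,0,0,0,0,0],[0,0,0,0,0,0],[0,0,0,0,0,0],[0,0,0,0,0,0],[0,0,0,0,0,0],[0,0,0,0,0,0]]
  ],
  "hand": 1,
  "squeeze": 35
}}

```text
time: 3.57
ee_pos: [0.458, -0.0707, 0.0417]
eef_rot: [0.121, 0.993, 0.0, 0.0]
ft_force: [1.4, 4.6, 0.9]
width: 0.0097
grip_force: 35.0
```

Request:
{"op": "carry_out", "data": {
  "steps": [
    [[0,0,0,0,0,0.08],[0,0,0,0,0,0.16],[0,0,0,0,0,0.24],[0,0,0,0,0,0.32],[0,0,0,0,0,0.4],[0,0,0,0,0,0.48],[0,0,0,0,0,0.56],[0,0,0,0,0,0.64],[0,0,0,0,0,0.72],[0,0,0,0,0,0.8],[0,0,0,0,0,0.88],[0,0,0,0,0,0.96],[0,0,0,0,0,1.04],[0,0,0,0,0,1.12],[0,0,0,0,0,1.2],[0,0,0,0,0,1.23],[0,0,0,0,0,1.23],[0,0,0,0,0,1.23],[0,0,0,0,0,1.23]]
  ]
}}

```text
time: 5.15
ee_pos: [0.4584, -0.0703, 0.0417]
eef_rot: [0.671, 0.741, 0.001, 0.0]
ft_force: [3.6, 5.2, -1.4]
width: 0.0097
grip_force: 35.0
```

Run:
```python
from bench import r
from h import *
show(r); print(r.read_state()['torque'])
```

```text
t 5.15 tcp [ 0.4584 -0.0703  0.0417] yaw 1.669 zax [ 0.001  0.001 -1.   ] q [ 0.49  0.21 -0.47  2.05  0.12  0.91  0.06] F [ 3.6  5.2 -1.4] w 0.0097 g 35.0
[ 1.30092089 -0.7587671   0.21968245]
```

Request:
{"op": "carry_out", "data": {
  "steps": [
    [[0,0,0,0,0,0.03],[0,0,0,0,0,0.05],[0,0,0,0,0,0.05],[0,0,0,0,0,0.05]]
  ]
}}

```text
time: 5.48
ee_pos: [0.4584, -0.0704, 0.0417]
eef_rot: [0.69, 0.724, 0.001, 0.0]
ft_force: [2.5, 5.4, -1.1]
width: 0.0098
grip_force: 35.0
```

Run:
```python
from bench import r
from h import *
show(r); print(r.read_state()['torque'])
im=r.camera("top")[...,::-1]; cv2.imwrite("pics/c4.png",cv2.resize(im[130:290,290:450],None,fx=3.6,fy=3.6,interpolation=cv2.INTER_CUBIC))
```

```text
t 5.48 tcp [ 0.4584 -0.0704  0.0417] yaw 1.62 zax [ 0.001  0.001 -1.   ] q [ 0.49  0.21 -0.46  2.05  0.12  0.91  0.01] F [ 2.5  5.4 -1.1] w 0.0098 g 35.0
[ 1.26760771 -0.77071787  0.61494718]
```

Request:
{"op": "carry_out", "data": {
  "steps": [
    [[0,0,0,0,0,0],[0,0,0,0,0,0],[0,0,0,0,0,0],[0,0,0,0,0,0],[0,0,0,0,0,0],[0,0,0,0,0,0],[0,0,0,0,0,0],[0,0,0,0,0,0],[0,0,0,0,0,0],[0,0,0,0,0,0]]
  ],
  "hand": -0.2
}}

```text
time: 6.37
ee_pos: [0.4576, -0.0718, 0.0415]
eef_rot: [0.69, 0.723, -0.0, 0.0]
ft_force: [-0.9, 0.2, -0.4]
width: 0.0515
grip_force: 0.0
```

Request:
{"op": "carry_out", "data": {
  "steps": [
    [[0,0,-1,0,0,0],[0,0,-3,0,0,0],[0,0,-5,0,0,0],[0,0,-7,0,0,0],[0,0,-9,0,0,0],[0,0,-11,0,0,0],[0,0,-12,0,0,0],[0,0,-12,0,0,0]]
  ]
}}

```text
time: 7.03
ee_pos: [0.459, -0.0717, 0.1641]
eef_rot: [0.69, 0.724, 0.001, 0.002]
ft_force: [0.3, -0.5, 0.1]
width: 0.0521
grip_force: 0.0
```

Run:
```python
from bench import r
from h import *
show(r); row(r,[.4593,.0155,.16],-0.222)
im=r.camera("scene")[...,::-1]; cv2.imwrite("pics/c5.png",cv2.resize(im[100:260,230:430],None,fx=3.7,fy=3.7,interpolation=cv2.INTER_CUBIC))
```

```text
t 7.03 tcp [ 0.459  -0.0717  0.1641] yaw 1.618 zax [ 0.004 -0.001 -1.   ] q [ 0.52  0.05 -0.47  1.93  0.02  1.17  0.09] F [ 0.3 -0.5  0.1] w 0.0521 g 0.0
[8.71, 0.44, 0.4] [0.004, -0.003, 1.84]
```

View pics/c5.png

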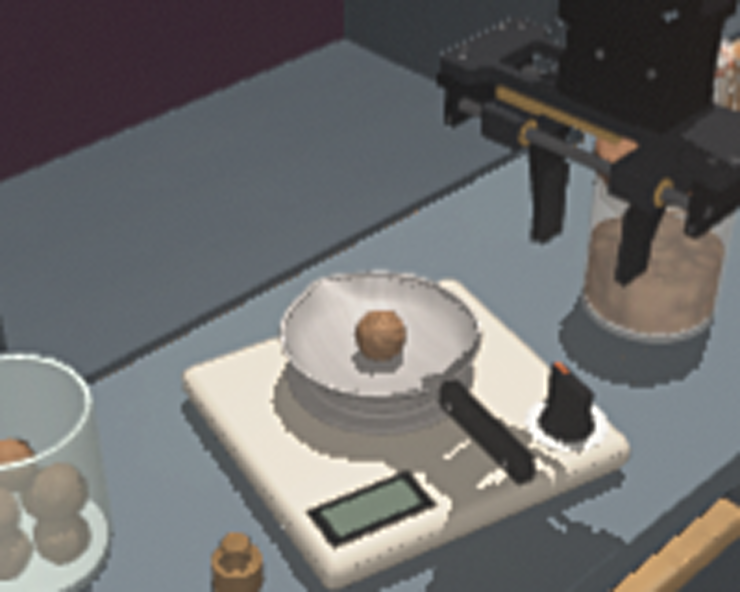

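The knob is back at rest, with its orange mark at crop (560,367) as at the start. The pan and walnut are undisturbed. Next: rotate and move over the handle, then descend.

Request:
{"op": "carry_out", "data": {
  "steps": [
    [[0.6,0,0,0,0,0.11],[1.2,0,0,0,0,0.22],[1.8,0,0,0,0,0.33],[2.4,0,0,0,0,0.44],[3,0,0,0,0,0.55],[3.6,0,0,0,0,0.66],[4.2,0,0,0,0,0.77],[4.8,0,0,0,0,0.88],[5.4,0,0,0,0,0.99],[6,0.2,0,0,0,1.1],[6.6,0.2,0,0,0,1.21],[7.2,0.3,0,0,0,1.32],[7.8,0.4,0,0,0,1.43],[8.4,0.4,0,0,0,1.54],[8.7,0.4,0,0,0,1.65],[8.7,0.4,0,0,0,1.76],[8.7,0.4,0,0,0,1.84],[8.7,0.4,0,0,0,1.84],[8.7,0.4,0,0,0,1.84]]
  ]
}}

```text
time: 8.67
ee_pos: [0.4569, 0.0155, 0.1605]
eef_rot: [0.994, -0.11, -0.001, 0.0]
ft_force: [0.2, 0.1, 1.0]
width: 0.0522
grip_force: 0.0
```

Run:
```python
from bench import r
from h import *
show(r); row(r,[.4593,.0155,.061],-0.222)
```

```text
t 8.67 tcp [0.4569 0.0155 0.1605] yaw -0.219 zax [-0.002  0.    -1.   ] q [ 0.38  0.04 -0.52  1.94  0.02  1.17 -1.94] F [0.2 0.1 1. ] w 0.0522 g 0.0
[0.25, -0.05, 9.95] [0.0, 0.002, 0.003]
```

Request:
{"op": "carry_out", "data": {
  "steps": [
    [[0.1,0,1.5,0,0,0],[0.2,0,3,0,0,0],[0.2,0,4.5,0,0,0],[0.2,0,6,0,0,0],[0.2,0,7.2,0,0,0],[0.2,0,8.2,0,0,0],[0.2,0,9,0,0,0],[0.2,0,9.6,0,0,0],[0.2,0,9.9,0,0,0],[0.2,0,9.9,0,0,0],[0.2,0,9.9,0,0,0]]
  ]
}}

```text
time: 9.58
ee_pos: [0.4598, 0.0152, 0.0628]
eef_rot: [0.994, -0.111, 0.0, -0.0]
ft_force: [-0.4, -0.6, -0.4]
width: 0.0521
grip_force: 0.0
```

Request:
{"op": "carry_out", "data": {
  "steps": [
    [[0,0,0,0,0,0],[0,0,0,0,0,0],[0,0,0,0,0,0],[0,0,0,0,0,0]]
  ],
  "hand": 0.35,
  "squeeze": 10
}}

```text
time: 9.92
ee_pos: [0.4597, 0.0151, 0.0628]
eef_rot: [0.994, -0.111, 0.0, 0.0]
ft_force: [-0.4, 0.6, -0.2]
width: 0.0337
grip_force: 0.0
```

Run:
```python
from bench import r
from h import *
show(r)
im=r.camera("scene")[...,::-1]; cv2.imwrite("pics/c6.png",cv2.resize(im[130:250,270:430],None,fx=4.6,fy=4.6,interpolation=cv2.INTER_CUBIC))
```

```text
t 9.92 tcp [0.4597 0.0151 0.0628] yaw -0.222 zax [ 0.001 -0.    -1.   ] q [ 0.36  0.17 -0.52  2.04  0.11  0.95 -2.01] F [-0.4  0.6 -0.2] w 0.0337 g 0.0
```

View pics/c6.png

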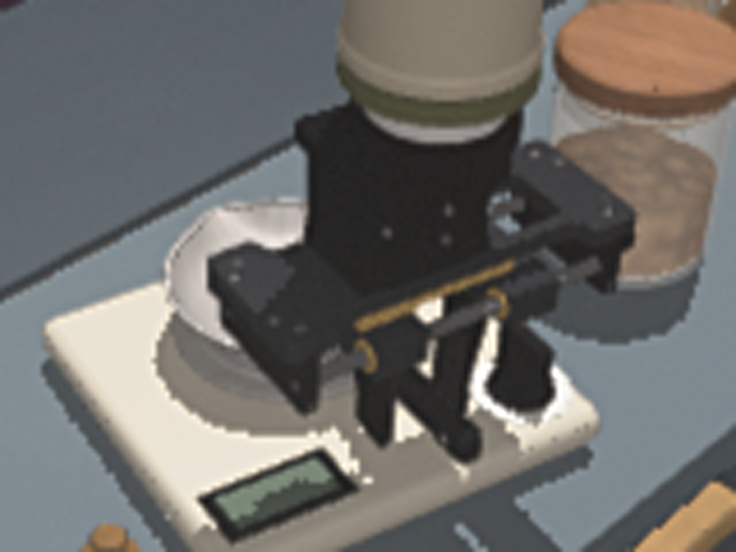

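The fingers straddle the handle at crop (430,410), clear of the knob at (520,385). I'll close gently, then firm up.

Request:
{"op": "carry_out", "data": {
  "steps": [
    [[0,0,0,0,0,0],[0,0,0,0,0,0],[0,0,0,0,0,0],[0,0,0,0,0,0],[0,0,0,0,0,0],[0,0,0,0,0,0]]
  ],
  "hand": 1,
  "squeeze": 5
}}

```text
time: 10.47
ee_pos: [0.4595, 0.015, 0.0625]
eef_rot: [0.994, -0.111, -0.0, 0.0]
ft_force: [-0.6, -0.2, 0.1]
width: 0.014
grip_force: 5.0
```

Request:
{"op": "carry_out", "data": {
  "steps": [
    [[0,0,0,0,0,0],[0,0,0,0,0,0],[0,0,0,0,0,0],[0,0,0,0,0,0],[0,0,0,0,0,0],[0,0,0,0,0,0]]
  ],
  "hand": 1,
  "squeeze": 55
}}

```text
time: 10.97
ee_pos: [0.4595, 0.0151, 0.0626]
eef_rot: [0.994, -0.111, 0.0, 0.0]
ft_force: [0.3, -0.8, 1.0]
width: 0.0136
grip_force: 55.0
```

Request:
{"op": "carry_out", "data": {
  "steps": [
    [[0,0,-0.05,0,0,0],[0,0,-0.15,0,0,0],[0,0,-0.3,0,0,0],[0,0,-0.5,0,0,0],[0,0,-0.75,0,0,0],[0,0,-1,0,0,0],[0,0,-1.2,0,0,0],[0,0,-1.35,0,0,0],[0,0,-1.45,0,0,0],[0,0,-1.5,0,0,0],[0,0,-1.5,0,0,0]]
  ]
}}

```text
time: 11.88
ee_pos: [0.4596, 0.0151, 0.0776]
eef_rot: [0.994, -0.111, 0.0, 0.0]
ft_force: [-0.0, 0.4, -0.9]
width: 0.0133
grip_force: 55.0
```

Run:
```python
from bench import r
from h import *
show(r)
im=r.camera("scene")[...,::-1]; im2=r.camera("top")[...,::-1]
a=cv2.resize(im[130:250,270:400],(520,480),interpolation=cv2.INTER_CUBIC);b=cv2.resize(im2[140:260,310:380],(280,480),interpolation=cv2.INTER_CUBIC)
cv2.imwrite("pics/c7.png",np.hstack([a,b]))
```

```text
t 11.88 tcp [0.4596 0.0151 0.0776] yaw -0.222 zax [ 0. -0. -1.] q [ 0.36  0.15 -0.52  2.03  0.09  0.99 -2.  ] F [-0.   0.4 -0.9] w 0.0133 g 55.0
```

View pics/c7.png

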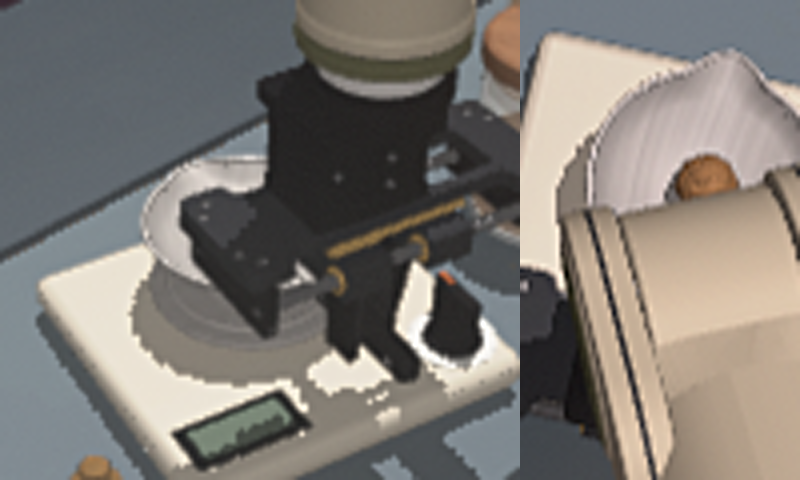

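The pan is off the scale and looks level, with the walnut mid-dish at crop (707,180). I'll lift on to the carry height.

Request:
{"op": "carry_out", "data": {
  "steps": [
    [[0,0,-0.1,0,0,0],[0,0,-0.2,0,0,0],[0,0,-0.5,0,0,0],[0,0,-0.9,0,0,0],[0,0,-1.4,0,0,0],[0,0,-2,0,0,0],[0,0,-2.6,0,0,0],[0,0,-3.2,0,0,0],[0,0,-3.8,0,0,0],[0,0,-4.4,0,0,0],[0,0,-5,0,0,0],[0,0,-5.6,0,0,0],[0,0,-6.2,0,0,0],[0,0,-6.8,0,0,0],[0,0,-7.3,0,0,0],[0,0,-7.7,0,0,0],[0,0,-8,0,0,0],[0,0,-8.1,0,0,0],[0,0,-8.1,0,0,0],[0,0,-8.1,0,0,0]]
  ]
}}

```text
time: 13.65
ee_pos: [0.4594, 0.0151, 0.1583]
eef_rot: [0.994, -0.111, -0.0, 0.0]
ft_force: [-0.2, -0.3, -2.4]
width: 0.0131
grip_force: 55.0
```

Run:
```python
from bench import r
from h import *
show(r)
im=r.camera("scene")[...,::-1]; cv2.imwrite("pics/c8.png",cv2.resize(im[90:250,270:430],None,fx=3.7,fy=3.7,interpolation=cv2.INTER_CUBIC))
top=r.camera("top")[...,::-1]; cv2.imwrite("pics/top8.png",top)
# where level pan features should be now
s=r.read_state(); yw=-.222; x=np.array([np.cos(yw),np.sin(yw)]); hp=s['ee_pos'][:2]; zh=.080+s['ee_pos'][2]-.0626
lip=np.r_[hp+.194*x,zh-.0125]; 
for n in("scene","top"): print(n,proj(r.camera_params(n),lip))
# rows for carry, tool frame at start
dish=hp+.115*x; y1=-.222+1.555; lipT=np.array([.632,.2353]); x1=np.array([np.cos(y1),np.sin(y1)]); d1=lipT-.079*x1
C=R.from_quat(s['eef_rot'])
for i in range(3,61,3):
    t=i/60;u=10*t**3-15*t**4+6*t**5; a=yw+1.555*u; xx=np.array([np.cos(a),np.sin(a)]); h=dish+(d1-dish)*u-.115*xx
    print(i,np.round(C.inv().apply(np.r_[h-hp,0])[:2]*100,1).tolist(),round(-1.555*u,3))
```

```text
t 13.65 tcp [0.4594 0.0151 0.1583] yaw -0.222 zax [-0. -0. -1.] q [ 0.38  0.05 -0.52  1.94  0.03  1.16 -1.94] F [-0.2 -0.3 -2.4] w 0.0131 g 55.0
scene [[316.41138972 144.16235994]]
top [[366.09914447 143.91906529]]
3 [0.0, 0.0] -0.002
6 [0.0, 0.0] -0.013
9 [0.0, 0.0] -0.041
12 [0.1, 0.0] -0.09
15 [0.2, 0.0] -0.161
18 [0.4, 0.0] -0.254
21 [0.8, 0.0] -0.366
24 [1.5, -0.1] -0.494
27 [2.4, -0.3] -0.633
30 [3.5, -0.6] -0.777
33 [4.8, -1.1] -0.922
36 [6.1, -1.8] -1.061
39 [7.5, -2.6] -1.189
42 [8.7, -3.5] -1.301
45 [9.8, -4.3] -1.394
48 [10.6, -4.9] -1.465
51 [11.2, -5.4] -1.514
54 [11.5, -5.7] -1.542
57 [11.7, -5.9] -1.553
60 [11.7, -5.9] -1.555
```

View pics/c8.png

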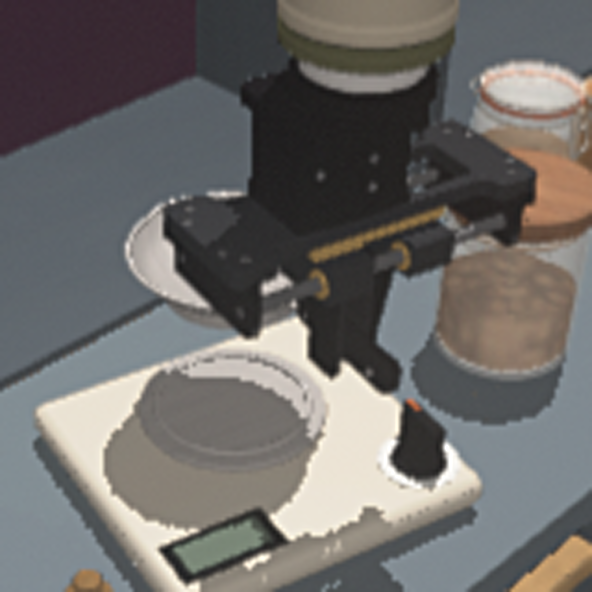

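The walnut is hidden behind the gripper. The rim, at about crop (172,200), matches the level prediction, and the pan is clear of the scale. I'll work out the slow carry (60 rows) in three parts.

Run:
```python
from h import *
yw=-.222;hp=np.array([.4594,.0151]);D=1.555
def pose(i):
    t=i/60;u=10*t**3-15*t**4+6*t**5;a=yw+D*u;x=lambda a:np.array([np.cos(a),np.sin(a)])
    d0=hp+.115*x(yw);d1=np.array([.632,.2353])-.079*x(yw+D)
    return d0+(d1-d0)*u-.115*x(a),a
for k in(0,20,40):
    h0,a0=pose(k);o=[]
    for i in range(k+1,k+21):
        h,a=pose(i);v=h-h0;c,s=np.cos(a0),np.sin(a0)
        o.append([round(100*(v@[c,s]),1)+0.,round(100*(v@[s,-c]),1)+0.,0,0,0,round(a0-a,2)+0.])
    print(o)
```

```text
[[np.float64(0.0), np.float64(0.0), 0, 0, 0, 0.0], [np.float64(0.0), np.float64(0.0), 0, 0, 0, 0.0], [np.float64(0.0), np.float64(0.0), 0, 0, 0, 0.0], [np.float64(0.0), np.float64(0.0), 0, 0, 0, 0.0], [np.float64(0.0), np.float64(0.0), 0, 0, 0, -0.01], [np.float64(0.0), np.float64(0.0), 0, 0, 0, -0.01], [np.float64(0.0), np.float64(0.0), 0, 0, 0, -0.02], [np.float64(0.0), np.float64(0.0), 0, 0, 0, -0.03], [np.float64(0.0), np.float64(0.0), 0, 0, 0, -0.04], [np.float64(0.0), np.float64(0.0), 0, 0, 0, -0.06], [np.float64(0.0), np.float64(0.0), 0, 0, 0, -0.07], [np.float64(0.1), np.float64(0.0), 0, 0, 0, -0.09], [np.float64(0.1), np.float64(0.0), 0, 0, 0, -0.11], [np.float64(0.1), np.float64(0.0), 0, 0, 0, -0.13], [np.float64(0.2), np.float64(0.0), 0, 0, 0, -0.16], [np.float64(0.3), np.float64(0.0), 0, 0, 0, -0.19], [np.float64(0.3), np.float64(0.1), 0, 0, 0, -0.22], [np.float64(0.4), np.float64(0.1), 0, 0, 0, -0.25], [np.float64(0.5), np.float64(0.0), 0, 0, 0, -0.29], [np.float64(0.7), np.float64(0.0), 0, 0, 0, -0.33]]
[[np.float64(0.2), np.float64(0.0), 0, 0, 0, -0.04], [np.float64(0.
[... 1313 characters left out ...]
64(1.7), 0, 0, 0, -0.22], [np.float64(2.8), np.float64(1.9), 0, 0, 0, -0.24], [np.float64(3.1), np.float64(2.0), 0, 0, 0, -0.25], [np.float64(3.3), np.float64(2.1), 0, 0, 0, -0.27], [np.float64(3.5), np.float64(2.2), 0, 0, 0, -0.28], [np.float64(3.6), np.float64(2.3), 0, 0, 0, -0.3], [np.float64(3.8), np.float64(2.4), 0, 0, 0, -0.31], [np.float64(3.9), np.float64(2.4), 0, 0, 0, -0.31], [np.float64(4.0), np.float64(2.5), 0, 0, 0, -0.32], [np.float64(4.0), np.float64(2.5), 0, 0, 0, -0.32], [np.float64(4.0), np.float64(2.5), 0, 0, 0, -0.32], [np.float64(4.1), np.float64(2.5), 0, 0, 0, -0.33], [np.float64(4.1), np.float64(2.5), 0, 0, 0, -0.33], [np.float64(4.1), np.float64(2.5), 0, 0, 0, -0.33]]
```

Request:
{"op": "carry_out", "data": {
  "steps": [
    [[0,0,0,0,0,0],[0,0,0,0,0,-0.01],[0,0,0,0,0,-0.02],[0,0,0,0,0,-0.03],[0,0,0,0,0,-0.04],[0,0,0,0,0,-0.06],[0,0,0,0,0,-0.07],[0.1,0,0,0,0,-0.09],[0.1,0,0,0,0,-0.11],[0.1,0,0,0,0,-0.13],[0.2,0,0,0,0,-0.16],[0.3,0,0,0,0,-0.19],[0.3,0,0,0,0,-0.22],[0.4,0,0,0,0,-0.25],[0.5,0,0,0,0,-0.29],[0.7,0,0,0,0,-0.33]]
  ]
}}

```text
time: 15.08
ee_pos: [0.4663, 0.0136, 0.1585]
eef_rot: [0.998, 0.055, -0.0, 0.0]
ft_force: [0.2, 0.7, -2.2]
width: 0.0133
grip_force: 55.0
```

Request:
{"op": "carry_out", "data": {
  "steps": [
    [[0.2,0,0,0,0,-0.04],[0.3,0.1,0,0,0,-0.08],[0.6,0.1,0,0,0,-0.12],[0.8,0.2,0,0,0,-0.17],[1.1,0.2,0,0,0,-0.21],[1.4,0.2,0,0,0,-0.26],[1.7,0.2,0,0,0,-0.31],[2.1,0.3,0,0,0,-0.35],[2.5,0.3,0,0,0,-0.4],[2.9,0.3,0,0,0,-0.45],[3.3,0.3,0,0,0,-0.5],[3.8,0.2,0,0,0,-0.55],[4.2,0.2,0,0,0,-0.6],[4.7,0.1,0,0,0,-0.64],[5.3,0.1,0,0,0,-0.69],[5.8,0,0,0,0,-0.74],[6.3,-0.1,0,0,0,-0.78],[6.8,-0.2,0,0,0,-0.82],[7.3,-0.3,0,0,0,-0.86],[7.8,-0.5,0,0,0,-0.9]]
  ]
}}

```text
time: 16.75
ee_pos: [0.5437, 0.0267, 0.1585]
eef_rot: [0.875, 0.484, -0.0, 0.0]
ft_force: [-0.2, 0.4, -0.4]
width: 0.0136
grip_force: 55.0
```

Request:
{"op": "carry_out", "data": {
  "steps": [
    [[0.4,0.3,0,0,0,-0.04],[0.8,0.6,0,0,0,-0.07],[1.2,0.8,0,0,0,-0.11],[1.6,1.1,0,0,0,-0.14],[1.9,1.3,0,0,0,-0.17],[2.2,1.5,0,0,0,-0.19],[2.5,1.7,0,0,0,-0.22],[2.8,1.9,0,0,0,-0.24],[3.1,2.0,0,0,0,-0.25],[3.3,2.1,0,0,0,-0.27],[3.5,2.2,0,0,0,-0.28],[3.6,2.3,0,0,0,-0.3],[3.8,2.4,0,0,0,-0.31],[3.9,2.4,0,0,0,-0.31],[4,2.5,0,0,0,-0.32],[4,2.5,0,0,0,-0.32],[4.1,2.5,0,0,0,-0.33],[4.1,2.5,0,0,0,-0.33],[4.1,2.5,0,0,0,-0.33],[4.1,2.5,0,0,0,-0.33]]
  ]
}}

```text
time: 18.42
ee_pos: [0.5863, 0.0482, 0.1586]
eef_rot: [0.785, 0.62, -0.0, 0.0]
ft_force: [-0.6, 0.2, -0.6]
width: 0.0134
grip_force: 55.0
```

Run:
```python
from bench import r
from h import *
show(r)
a=r.camera("scene")[...,::-1];b=r.camera("top")[...,::-1]; cv2.imwrite("pics/s9.png",a);cv2.imwrite("pics/t9.png",b)
s=r.read_state();yw=-.222+1.555;x=np.array([np.cos(yw),np.sin(yw)]);lip=np.r_[s['ee_pos'][:2]+.194*x,.0675+s['ee_pos'][2]-.0626];print(lip)
for n in("scene","top"):print(n,proj(r.camera_params(n),lip))
f=lambda i:cv2.resize(i,None,fx=2.6,fy=2.6,interpolation=cv2.INTER_CUBIC)
cv2.imwrite("pics/c9.png",np.hstack([f(a[100:270,190:340]),f(b[100:270,215:365])]))
```

```text
t 18.42 tcp [0.5863 0.0482 0.1586] yaw 1.338 zax [ 0. -0. -1.] q [ 0.35  0.36 -0.63  1.62  0.22  1.23 -0.55] F [-0.6  0.2 -0.6] w 0.0134 g 55.0
[0.63205866 0.2367719  0.16344807]
scene [[225.95597204 193.00101026]]
top [[240.50966779 152.7549075 ]]
```

View pics/c9.png

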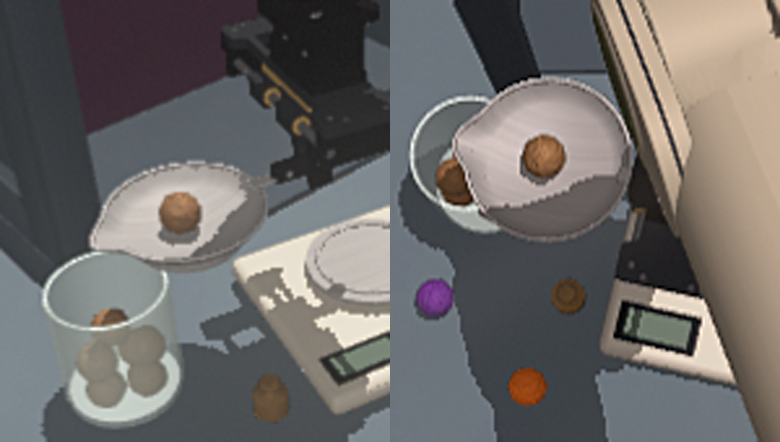

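The lip is seen at top (240,155) and scene (225,193), against predictions of (240.5,153) and (226,193). The pan is therefore level and over the jar mouth, about 47 mm above the rim. The walnut is mid-dish at crop (545,157), and the jars and weight have not moved. I'll let it settle, then hand in.

Request:
{"op": "carry_out", "data": {
  "steps": [
    [[0,0,0,0,0,0],[0,0,0,0,0,0],[0,0,0,0,0,0],[0,0,0,0,0,0],[0,0,0,0,0,0],[0,0,0,0,0,0],[0,0,0,0,0,0],[0,0,0,0,0,0],[0,0,0,0,0,0],[0,0,0,0,0,0],[0,0,0,0,0,0],[0,0,0,0,0,0]]
  ]
}}

```text
time: 19.52
ee_pos: [0.5864, 0.0482, 0.1585]
eef_rot: [0.785, 0.62, -0.0, 0.0]
ft_force: [-0.4, 1.4, -1.6]
width: 0.0132
grip_force: 55.0
```

```bash
python3 -c "
from bench import r
print(r.close_job())"
```

```text
the job is handed in; nothing more can be done
None
```

I handed the job in at about 19.5 s of the 58 s allowed; no verdict came back, but on my measurements the knob was twisted to its stop and sprang back, and the pan is held level and still with its lip about 47 mm above the open jar's mouth and the walnut mid-dish.

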